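# Fetch the tape measure from under the dust-cabinet sash

## Robot

A 6-joint arm with a two-finger parallel gripper is mounted at the origin on a cart in front of the work surface, level with it; the furniture and walls round the work are solid. World frame = base frame: x ahead of the robot, y to its left, z up, the work surface at z = 0. Lengths are in m, angles in rad, forces in N, time in s.
With the tool pointing down it reaches from about 0.325 to 0.85 m from the base axis. Payload 15.5 kg.
Tool frame: the origin (TCP) lies at the very end of the fingers, on their centre line; the grasp point (between the pads) lies 19 mm behind it; z points along the fingers, y is the direction in which the jaws open and shut (so a half turn about z gives the same grasp; the last joint's range is limited). The gripper opens to 91 mm and grips with 3 to 60 N. Pads are 32 mm wide; open, the fingers measure 118 mm over their backs; the gripper's body (76 mm by 178 mm) begins 60 mm behind the grasp point.
Start: joints at [1.194, 0.494, 1.345, -0, 1.302, -0.096], TCP at [0.173, 0.601, 0.214] pointing down, gripper open.
Joint ranges: [-2.91, 2.91], [-0.82, 2.16], [0.22, 2.67], [-1.22, 4.37], [0.12, 2.79], [-3.08, 3.08]. Speed limits (rad/s): [1.89, 1.89, 2.57, 3.01, 3.01, 3.01].

## Interface

Orientations are given as a unit quaternion [w, x, y, z].
In Python, from rig import goto, move_l, move_j, grip, sleep, inverse_kinematics, snapshot, IKError, hand_in, get_time, get_qpos, get_joint_vel, get_joint_torque, get_tool_pos, get_ee_rot, get_ft_force, get_moment, get_finger_gap gives the robot as it stands. Calls block until the motion is done:
- goto(position, orientation): joint-space move of the TCP to a pose.
- move_l(position, orientation=None, rate=0.15, threshold=None): straight line of the TCP; orientation=None keeps the orientation; rate is the mean speed in m/s. With threshold (N) it stops when the force on the tool has changed by that much, and returns True; else False.
- move_j(angles): joint-space move.
- grip(opening, grasp_force=None): finger opening in m; grasp_force is the grip in N (None keeps the last); returns when the fingers have stopped.
- sleep(seconds).
- inverse_kinematics(position, orientation): joint angles nearest the present ones, or None.
- snapshot(name): name is "side" or "top" or "wrist"; returns a dict with "image" (480x640x3 uint8, blue, green, red), "vertical_fov" (degrees; the focal length in pixels is half the picture's height over the tangent of half this angle, whatever the lens; pixels are square), "cx", "cy" (the principal point, pixels), "extrinsics" (4x4, takes a point from world to camera coordinates). Camera axes: x right, y up, looking along -z (the intrinsics and any distortion apply to the point x, -y, -z); pixel columns grow to the right and rows downward; lengths in m; the calibration is good to about 2 mm. A picture is of the moment at which its call begins. There is no depth.
A pose or a line that the arm cannot do raises IKError and nothing moves.
- hand_in(): hands the job in, once; it reports no verdict.
Readings, each from a call of its own:
- get_time(): time.
- get_qpos(): joint angles.
- get_joint_vel(): joint speeds.
- get_joint_torque(): joint torques, N m.
- get_tool_pos(): TCP position.
- get_ee_rot(): TCP orientation.
- get_ft_force(): force on the tool from outside, world axes, zero at the start.
- get_moment(): the same for the moment, N m.
- get_finger_gap(): finger opening in m.
Only numpy, scipy, OpenCV 4.12 (cv2) and the standard library are available. Lean on these libraries where they do the work, as an engineer would, in place of code of your own. Each camera call takes 0.05 s, during which the arm holds its last target.

## Task

Slide the clear sash of the wooden dust cabinet well up its slope, past half-way, and let go so that friction alone holds it there. Then reach in under the raised sash, take out the tape measure and stand it on its base in the empty wooden tray on the bench, leaving the sash up and the jar of screws where it stands in the cabinet.

Things in the scene. Friction and masses are not known exactly. Their poses are not given: they have to be found in the camera images.
- dust_cabinet: Wooden cabinet, sloping front, fixed, 410 deep, 258 wide. Origin: centre of underside; x from low front to high back, z up. The slope rises 30 degrees towards +x from the front edge (x -205, z 65 mm) to z 300. The parts stand in the front compartment, floor 10 mm up, from the front wall (inner face x -193, 61 high) to a partition (x -6), inner sides y -112 and 112; open above once the sash is up
- sash (a joint): Travel (m) of the sash up its 30-degree slope: 0 shut, 0.24 fully up (end stop); it starts shut or up to 0.03 open. Clear pane in an aluminium frame, 226 long x 246 mm wide, 0.6 kg. Its weight pulls it down the slope with about 3 N; friction in its guides (4.5 N) holds it where it is left. Raising it takes about 8 N. Fully up, its lower edge is above the partition, 185 mm over the bench
- sash_handle (a point): Centre of the sash's pull: a dark wooden bar 120 mm long across the cabinet, 22 mm high, 16 mm thick (upright faces, thickness along the cabinet's x), standing 41 mm clear above the sash's lower frame on two steel posts 92 mm apart. Moves with the sash. Axes of the sash: x up the slope, y along the bar, z square to the pane
- tape_centre (a point): Centre, 30 mm above its base, of the tape measure: yellow and black case 37 mm thick (its x), 70 mm long (its y; 86 with the tongue at one end), 60 mm high (z up). It stands on its base in the cabinet's front compartment, long side roughly across the cabinet, to either side of the jar. About 0.2 to 0.4 kg
- jar_centre (a point): Centre, half-way up, of the jar of brass screws, 58 mm in diameter and 75 mm high, which stands beside the tape measure in the cabinet and must stay there
- tray_in (a point): Centre of the inner floor (6 mm above the bench) of the empty, open wooden tray on the bench, fixed; inside 158 mm (x) by 128 mm (y), rim 26 mm above the bench; z up

How it is judged:
On the way:
1. the sash is up by at least 120 mm and stays there with nothing touching it (value of joint sash above 0.12 m and velocity of joint sash between -0.01 and 0.01 m/s and contact force between sash and anything else below 0.3 N), for 0.4 s.
At the end, for the whole second after the job is handed in: The tape measure stands on its base on the tray's floor (its centre inside the tray's walls, no more than 10 degrees off upright), the sash is still up by more than 120 mm, and the jar is within 30 mm of where it stood (x of tape_centre in the frame of tray_in between -0.07 and 0.07 m and y of tape_centre in the frame of tray_in between -0.055 and 0.055 m and z of tape_centre in the frame of tray_in below 0.04 m and angle between tape_centre's own z axis and vertical below 0.17 rad and distance of tape_centre from where it was at the start of the episode above 0.1 m and value of joint sash above 0.12 m and distance of jar_centre from where it was at the start of the episode below 0.03 m); the robot touches nothing.
It fails at once if the jar of screws is moved by more than 30 mm (distance of jar_centre from where it was at the start of the episode above 0.03 m).
It also fails if it takes over 61 s, if anything falls off the work surface, if the arm or the gripper's body presses on something with over 40 N, if the wrist force passes 120 N, or if a joint passes its speed limit or range.

## Working session

There is one attempt and no reset: what is moved stays moved. The work goes in short steps, each a Python script; the robot and the scene stay as the last script left them, time stands still between calls to the robot, and variables do not carry over. Pictures are saved under pics/ and viewed, and the job is handed in when it is done.

```bash
ls; mkdir -p pics; python3 - <<'E'
from rig import *
import cv2,numpy as np
for n in ["side","top","wrist"]:
    s=snapshot(n); cv2.imwrite(f"pics/{n}0.png",s["image"]); print(n,s["vertical_fov"],s["cx"],s["cy"],[k for k in s if k!="image"]); print(np.round(s["extrinsics"],4).tolist())
print(get_time(),get_ee_rot())
E
```

```text
pics
side 47.142345378124794 314.7749339749994 236.4828582643759 ['vertical_fov', 'cx', 'cy', 'extrinsics']
[[-0.292, -0.9563, -0.0158, 0.0542], [0.7935, -0.2514, 0.5543, -0.4492], [-0.534, 0.1493, 0.8322, -0.8504], [0.0, 0.0, 0.0, 1.0]]
top 42.17398303015945 320.3196694033496 243.93329323205 ['vertical_fov', 'cx', 'cy', 'extrinsics']
[[0.0023, -1.0, -0.006, -0.0628], [0.986, 0.0013, 0.1666, -0.4591], [-0.1666, -0.0063, 0.986, -1.4576], [0.0, 0.0, 0.0, 1.0]]
wrist 63.52924302454302 313.00841913389144 239.70053571980566 ['vertical_fov', 'cx', 'cy', 'extrinsics']
[[0.2768, 0.9609, -0.0013, -0.6241], [-0.9221, 0.2652, -0.2819, 0.0327], [-0.2706, 0.0792, 0.9594, -0.3923], [0.0, 0.0, 0.0, 1.0]]
0.15 [-1.04807279e-04  1.39935371e-01  9.90160540e-01 -4.31492847e-04]
```

View pics/side0.png

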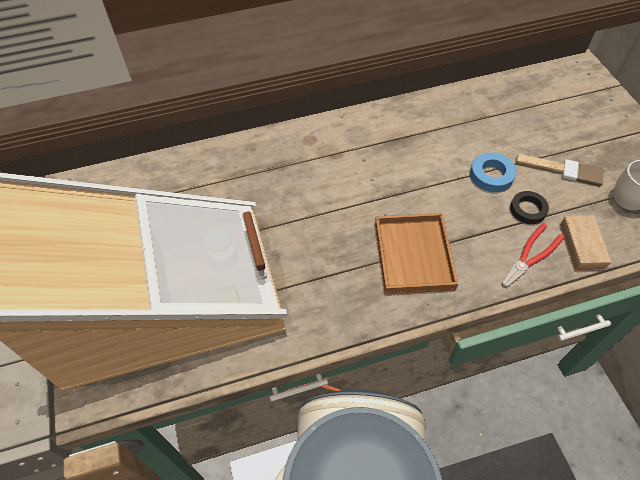

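View pics/top0.png

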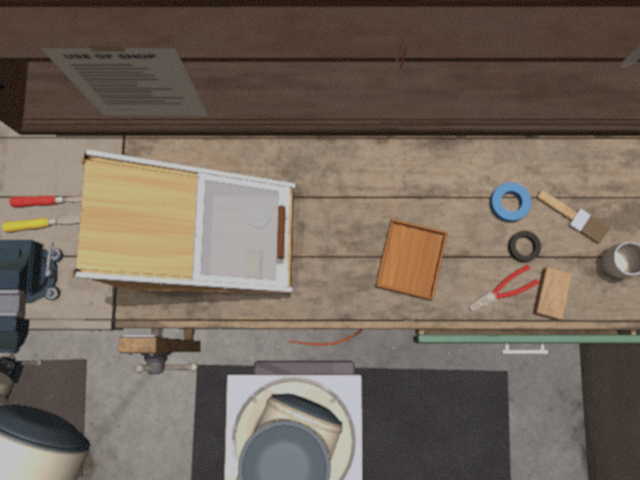

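View pics/wrist0.png

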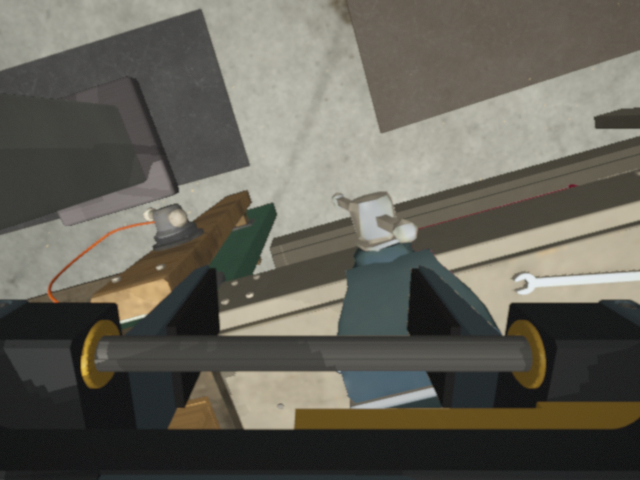

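```bash
python3 - <<'E'
import cv2
t=cv2.imread("pics/top0.png"); s=cv2.imread("pics/side0.png")
cv2.imwrite("pics/t1.png",cv2.resize(t[140:310,180:310],None,fx=4.5,fy=3.5*4.5/4.5,interpolation=cv2.INTER_CUBIC))
cv2.imwrite("pics/s1.png",cv2.resize(s[160:350,110:310],None,fx=4,fy=3.1,interpolation=cv2.INTER_CUBIC))
E
```

```text
(no output)
```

View pics/t1.png

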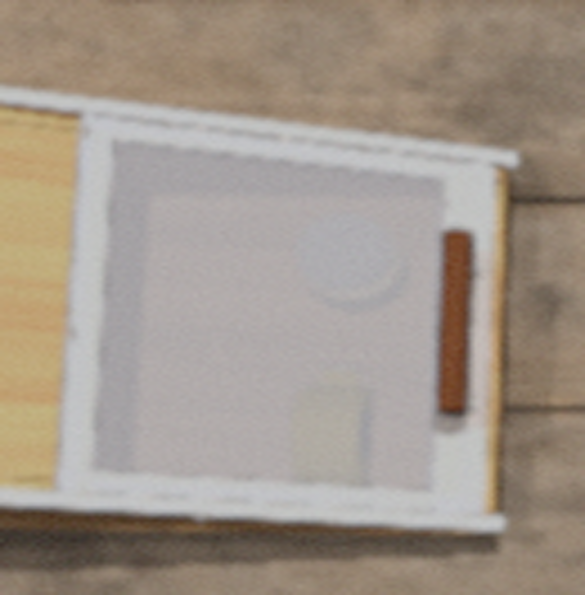

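View pics/s1.png

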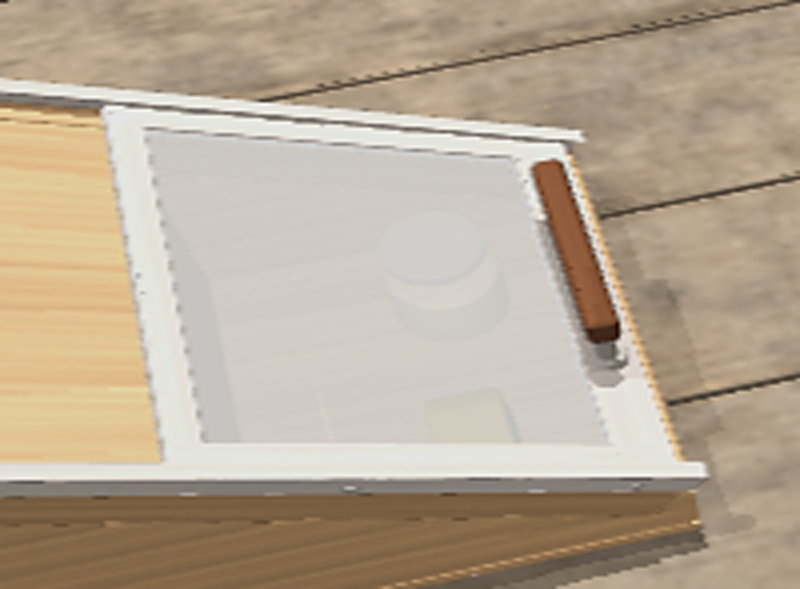

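```bash
python3 - <<'E'
import cv2,numpy as np
t=cv2.imread("pics/top0.png"); s=cv2.imread("pics/side0.png")
f=lambda a:cv2.resize(a,None,fx=6,fy=6,interpolation=cv2.INTER_CUBIC)
a=np.vstack([np.hstack([f(t[140:180,70:130]),f(t[170:210,250:310])]),np.hstack([f(t[260:300,70:130]),f(t[260:300,250:310])])])
cv2.imwrite("pics/t2.png",a)
a=np.hstack([f(s[190:230,215:275]),f(s[295:335,245:305])])
a=np.vstack([a,np.hstack([f(t[360:361,0:120])]),f(t[200:265,180:300])[:250]])
cv2.imwrite("pics/s2.png",a)
t=f(t[370:410,180:0:-1]) if 0 else None
E
```

```text
(no output)
```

View pics/t2.png

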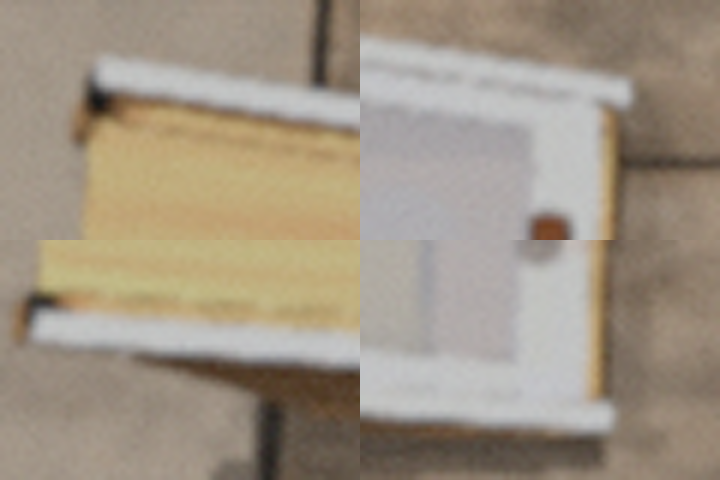

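View pics/s2.png

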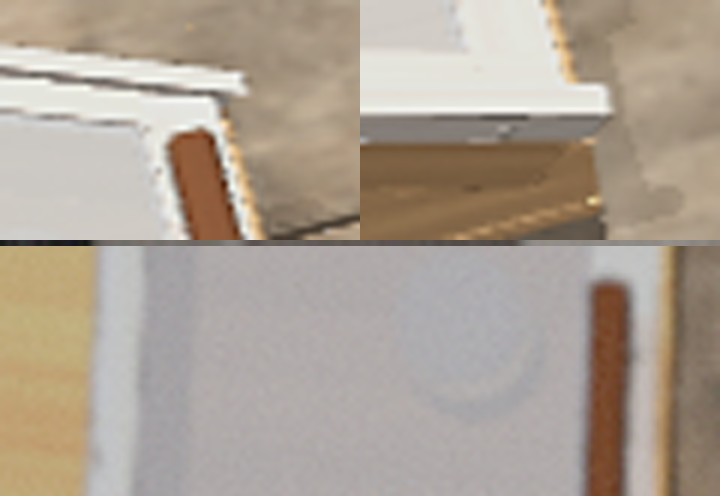

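```bash
cat > geo.py <<'E'
import numpy as np, json
from scipy.optimize import least_squares
E={"side":np.array([[-0.292,-0.9563,-0.0158,0.0542],[0.7935,-0.2514,0.5543,-0.4492],[-0.534,0.1493,0.8322,-0.8504],[0,0,0,1]]),
"top":np.array([[0.0023,-1.0,-0.006,-0.0628],[0.986,0.0013,0.1666,-0.4591],[-0.1666,-0.0063,0.986,-1.4576],[0,0,0,1]])}
I={"side":(47.142345,314.775,236.483),"top":(42.173983,320.32,243.933)}
def projE(Em,In,P):
    fv,cx,cy=In; f=240/np.tan(np.radians(fv)/2)
    c=(Em[:3,:3]@np.atleast_2d(P).T).T+Em[:3,3]
    return np.c_[cx+f*c[:,0]/-c[:,2], cy-f*c[:,1]/-c[:,2]]
def proj(n,P): return projE(E[n],I[n],P)
def ray(n,uv):
    fv,cx,cy=I[n]; f=240/np.tan(np.radians(fv)/2); R=E[n][:3,:3]
    d=R.T@np.array([(uv[0]-cx)/f,-(uv[1]-cy)/f,-1]); return -R.T@E[n][:3,3], d/np.linalg.norm(d)
def tri(a,b):
    (c1,d1),(c2,d2)=ray("top",a),ray("side",b)
    t=np.linalg.lstsq(np.c_[d1,-d2],c2-c1,rcond=None)[0]
    p,q=c1+t[0]*d1,c2+t[1]*d2; return (p+q)/2,np.linalg.norm(p-q)
def onz(n,uv,z):
    c,d=ray(n,uv); return c+d*(z-c[2])/d[2]
def cab(p,L):
    c,s=np.cos(p[2]),np.sin(p[2]); L=np.atleast_2d(L)
    return np.c_[p[0]+c*L[:,0]-s*L[:,1],p[1]+s*L[:,0]+c*L[:,1],L[:,2]]
E
python3 - <<'E'
from geo import *
np.set_printoptions(precision=4,suppress=True)
print("tip near",tri((292.2,290.8),(286.3,313.6)),"tip far",tri((295.3,183.3),(255.5,202)))
print("bar far end",tri((281.5,206),(247,212.3)),"bar near",tri((280.2,258),(260.5,266)))
# fit; cabinet +x ~ world +y => yaw~90deg; cabinet +y = world -x (near)
obs=[("top",-1,1,(292.2,290.8)),("side",-1,1,(286.3,313.6)),("top",-1,-1,(295.3,183.3)),("side",-1,-1,(255.5,202)),("top",1,1,(75.5,276.7)),("top",1,-1,(86.2,149.7))]
def res(p):
    r=[]
    for n,e,sd,uv in obs:
        x=p[4] if e<0 else p[6]; L=[x,sd*p[5],0.065+p[3]+(x+.205)*np.tan(np.pi/6)]
        r+=list((proj(n,cab(p,L))[0]-uv))
    return np.r_[r,(p[5]-.129)*2000,(p[4]+.205)*300,(p[6]-.2)*300]
f=least_squares(res,[.45,.2,1.6,0.01,-.205,.129,.2]); print(f.x,f.fun)
# jar top centre/base from images
print("jar top", tri((180+347/4.5,140+245/3.5),(110+430/4,160+250/3.1)))
E
```

```text
tip near (array([0.343 , 0.0029, 0.0754]), np.float64(0.0006306778668697966)) tip far (array([ 0.5988, -0.0025,  0.0772]), np.float64(0.00043497049730461266))
bar far end (array([0.5272, 0.024 , 0.1466]), np.float64(0.0019372547645985219)) bar near (array([0.4094, 0.0266, 0.145 ]), np.float64(0.00029526512963917094))
[ 0.4734  0.2074  1.5556  0.0136 -0.2069  0.1288  0.2019] [ 0.0117  0.5411  0.5802  0.1479 -0.3757 -0.0798 -0.6825 -0.0646  0.214
 -0.0538  0.1412 -0.46   -0.3528 -0.5749  0.5749]
jar top (array([0.5356, 0.0886, 0.0694]), np.float64(0.0007747729971431776))
```

```bash
cat > h.py <<'E'
import numpy as np
from rig import *
YAW=1.552
def Q(yaw):  # tool down, jaws along direction yaw
    ph=(np.pi/2+yaw)/2; return [0,np.cos(ph),np.sin(ph),0]
q=Q(YAW)
D=np.array([np.cos(YAW)*np.cos(np.pi/6),np.sin(YAW)*np.cos(np.pi/6),.5])
B=np.array([.468,.0258,.120])
E
python3 - <<'E'
from h import *
from geo import *
for p in ([.173,.601,.42],[.40,.40,.45],B+[0,0,.1],B,B+.24*D,B+.24*D+[0,0,.06],[.4,.09,.035]):
    a=inverse_kinematics(list(p),q); print(p,None if a is None else np.round(a,2))
# s estimate: sash end edges in cabinet slope
E
python3 - <<'E'
from h import *
grip(0.04,30)
move_l([.173,.601,.42],rate=.3)
goto([.42,.30,.45],q); goto(list(B+[0,0,.10]),q)
print(get_time(),get_tool_pos(),get_qpos(),get_ft_force(),get_finger_gap())
import cv2
s=snapshot("side"); cv2.imwrite("pics/side1.png",s["image"])
E
```

```text
[0.173, 0.601, 0.42] [ 1.2   0.38  0.99 -0.    1.77 -0.36]
[0.4, 0.4, 0.45] [ 0.68  0.27  1.07 -0.    1.8  -0.87]
[0.468  0.0258 0.22  ] [-0.07  0.27  1.71 -0.    1.17 -1.62]
[0.468  0.0258 0.12  ] [-0.07  0.41  1.83 -0.    0.9  -1.62]
[0.47190651 0.23360938 0.24      ] [ 0.35  0.33  1.55 -0.    1.26 -1.21]
[0.47190651 0.23360938 0.3       ] [ 0.35  0.28  1.46 -0.    1.41 -1.21]
[0.4, 0.09, 0.035] [ 0.08  0.52  2.05 -0.    0.57 -1.48]
4.6833 [0.46868914 0.02649506 0.2206735 ] [-7.09922284e-02  2.67104739e-01  1.70569325e+00  2.27115502e-04
  1.16742216e+00 -1.62376273e+00] [ 0.17174387  0.39134596 -0.85279623] 0.040271385135405346
```

View pics/side1.png

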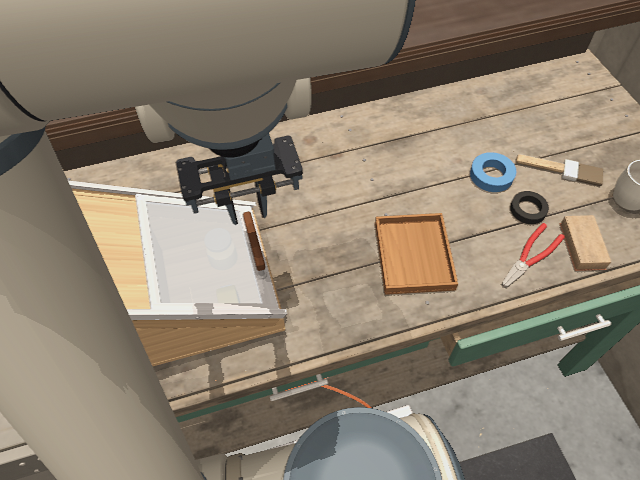

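```bash
python3 - <<'E'
from h import *
import cv2
print(move_l(list(B),rate=.1,threshold=8),get_tool_pos(),get_ft_force())
s=snapshot("side")["image"]; w=snapshot("wrist")["image"]
cv2.imwrite("pics/a2.png",np.hstack([cv2.resize(s[130:330,110:350],(480,400)),cv2.resize(w,(320,240)).repeat(1,0) if 0 else cv2.copyMakeBorder(cv2.resize(w,(320,240)),0,160,0,0,cv2.BORDER_CONSTANT)]))
E
```

```text
False [0.46831787 0.02580405 0.12044556] [-0.15667458 -0.3144214   0.42205197]
```

View pics/a2.png

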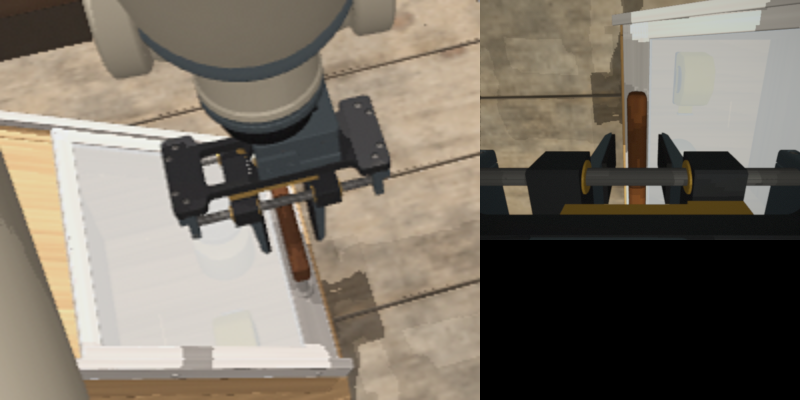

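```bash
python3 - <<'E'
from h import *
grip(0.0,30); print(get_finger_gap(),get_ft_force(),get_time())
p=np.array(get_tool_pos())
for d in (.03,.12,.20):
    r=move_l(list(p+d*D),rate=.1,threshold=35); print(d,r,get_tool_pos()-p,get_ft_force(),get_finger_gap())
    if r: break
print(get_time())
E
```

```text
0.016019431085381678 [ 0.20875691 -0.21581959  0.90264982] 6.475
0.03 False [0.00041054 0.02605849 0.01504255] [-2.22294167  0.06703148  2.53858631] 0.015296894498458766
0.12 False [0.00162013 0.10367153 0.059856  ] [-3.79758916 -1.09675866  4.20585293] 0.016053634414360037
0.2 False [0.00265913 0.17299785 0.09988173] [-7.08449266 -2.62615587  5.72876872] 0.015854992890837548
8.925
```

```bash
python3 - <<'E'
from h import *
import cv2
p=np.array(get_tool_pos())
r=move_l(list(p+np.array([-.002,0,0])+.036*D),rate=.05,threshold=12); print(r,(np.array(get_tool_pos())-p)@D+.2,get_ft_force())
grip(0.045); print(get_ft_force(),get_finger_gap(),get_tool_pos())
sleep(.2); p=np.array(get_tool_pos())
move_l(list(p+[0,0,.08]),rate=.2); 
goto([.42,-.12,.40],Q(YAW))
print(get_time())
for n in ("top","side"):
    cv2.imwrite(f"pics/{n}3.png",snapshot(n)["image"])
E
```

```text
True 0.20170595864279503 [ 0.31732985 -1.47908104  4.85731836]
[ 0.15556986 -0.26973753 -0.25854828] 0.04485363194629942 [0.46991927 0.20006344 0.22038293]
11.8417
```

View pics/top3.png

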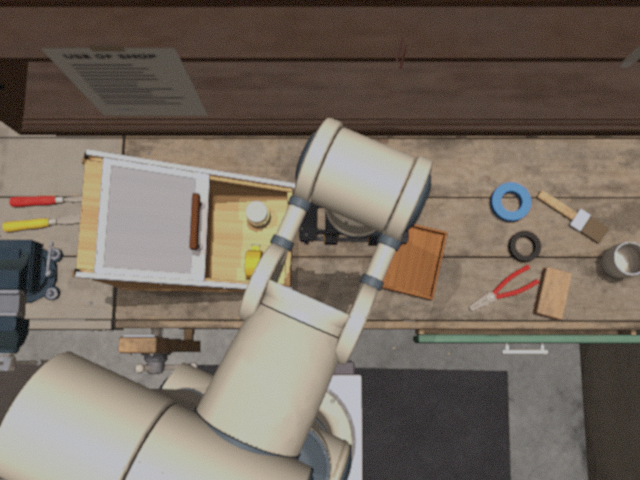

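View pics/side3.png

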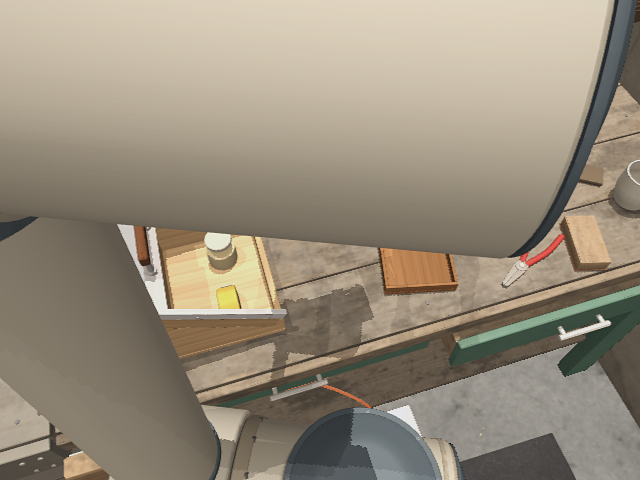

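```bash
python3 - <<'E'
from h import *
import cv2
goto([.470,.198,.30],Q(1.556))
move_l([.4695,.2,.222],rate=.15,threshold=8)
grip(0,30); print(get_finger_gap(),get_ft_force())
p=np.array(get_tool_pos())
r=move_l(list(p+.045*D+[-.0006,0,0]),rate=.05,threshold=22); print(r,(np.array(get_tool_pos())-p)@D,get_ft_force())
grip(0.045); print(get_ft_force(),get_tool_pos())
p=np.array(get_tool_pos()); sleep(.1)
move_l(list(p+[0,0,.08]),rate=.2)
goto([.42,-.12,.40],Q(YAW)); sleep(.1)
print(get_time())
for n in ("top","side","wrist"):
    s=snapshot(n); cv2.imwrite(f"pics/{n}4.png",s["image"])
print(s["extrinsics"].tolist())
t=cv2.imread("pics/top4.png");s=cv2.imread("pics/side4.png")
f=lambda a:cv2.resize(a,None,fx=5,fy=5,interpolation=cv2.INTER_CUBIC)
cv2.imwrite("pics/c4.png",np.hstack([f(t[190:300,190:300])[:,:400*2][:, :550],f(s[225:335,200:250])]))
E
```

```text
0.016212924248981707 [ 0.3576764  -1.33379081  4.77188544]
True 0.02936242665189898 [ 0.03643096 -8.34780949  5.8497275 ]
[ 0.10917795 -0.27642228  0.19487905] [0.4695785  0.22572187 0.23696976]
17.8083
[[0.017203866382971698, 0.9998519935402149, -0.00013414595270829952, 0.11250692681327738], [-0.9594094803104922, 0.016470223370964755, -0.2815353988976582, 0.48980416057641113], [-0.28149152042615755, 0.004972198283485487, 0.9595508330319981, -0.45149967086513815], [0.0, 0.0, 0.0, 1.0]]
```

View pics/c4.png

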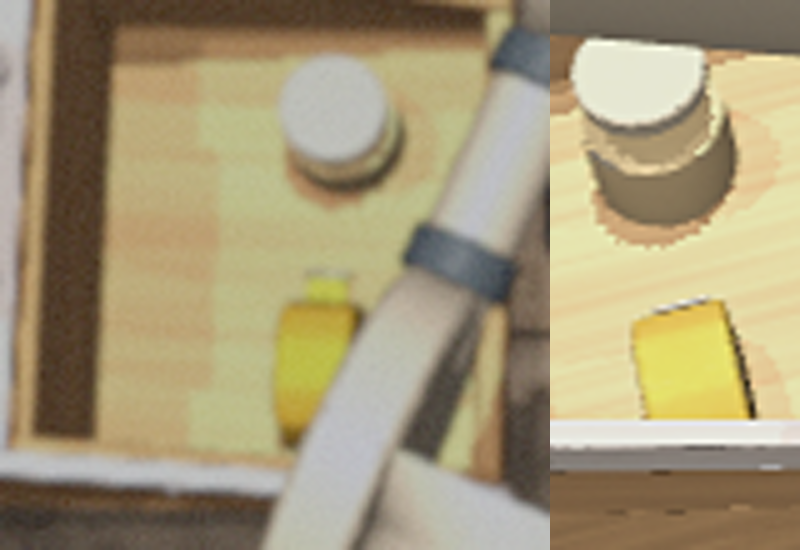

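View pics/wrist4.png

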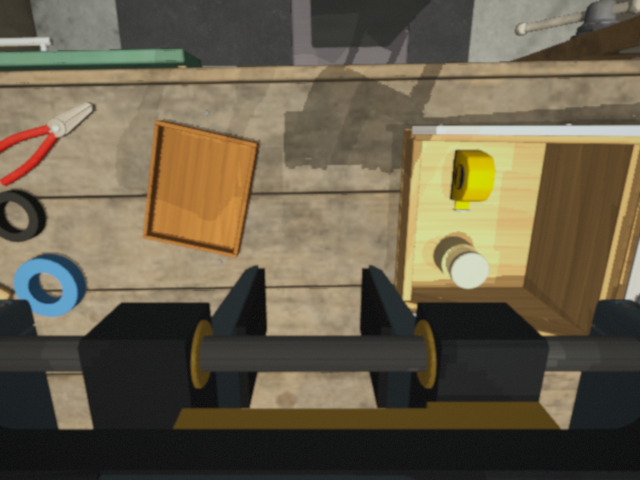

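```bash
python3 - <<'E'
import cv2,numpy as np
w=cv2.imread("pics/wrist4.png"); f=lambda a,k:cv2.resize(a,None,fx=k,fy=k,interpolation=cv2.INTER_CUBIC)
cv2.imwrite("pics/w4.png",np.hstack([f(w[135:220,435:510],5),f(w[110:263,140:265],425/153)]))
E
```

```text
(no output)
```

View pics/w4.png

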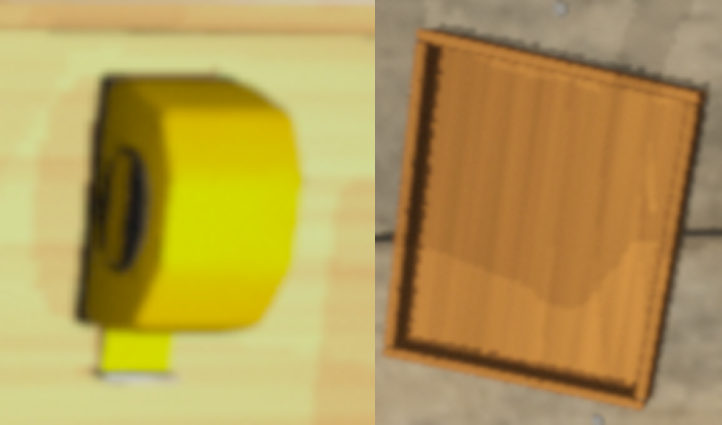

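```bash
cat >> geo.py <<'E'
E["w4"]=np.array([[0.017203866382971698,0.9998519935402149,-0.00013414595270829952,0.11250692681327738],[-0.9594094803104922,0.016470223370964755,-0.2815353988976582,0.48980416057641113],[-0.28149152042615755,0.004972198283485487,0.9595508330319981,-0.45149967086513815],[0,0,0,1]])
I["w4"]=(63.52924302454302,313.00841913389144,239.70053571980566)
E
python3 - <<'E'
from geo import *
np.set_printoptions(precision=4,suppress=True)
print("base edge",onz("w4",(455.6,150.2),.01),onz("w4",(451,199.4),.01))
print("top face L,R",onz("w4",(468,171),.07),onz("w4",(495,171),.07))
print("tongue end",onz("w4",(435+100/5,135+375/5),.012),onz("w4",(435+170/5,135+377/5),.012))
print("jar top",onz("w4",(468,269),.085), onz("top",(190+333/5,190+108/5),.085))
T=[onz("w4",u,.026) for u in [(156.2,120.8),(259.2,143.1),(237.2,256.5),(144.3,236.7)]]
print("tray",*T,np.mean(T,0))
T2=[onz("top",u,.026) for u in [(394,219.5),(447,232),(433,299.5),(377,288)]]
print("tray top",np.mean(T2,0))
# tape in top/side cams: top face edges L,R at row ~ 365/5
print("tape top cam",onz("top",(190+278/5,190+375/5),.07),onz("top",(190+360/5,190+305/5),.05))
print("side cam tape top end centre", onz("side",(200+(680-550)/5,225+312/5),.06),onz("side",(200+(635-550)/5,225+370/5),.07),onz("side",(200+(735-550)/5,225+350/5),.07))
E
```

```text
base edge [0.3772 0.0825 0.01  ] [0.4475 0.0818 0.01  ]
top face L,R [0.3996 0.0791 0.07  ] [0.4002 0.1137 0.07  ]
tongue end [0.463  0.0883 0.012 ] [0.464  0.1089 0.012 ]
jar top [0.5279 0.0856 0.085 ] [0.5282 0.0876 0.085 ]
tray [ 0.3306 -0.3291  0.026 ] [ 0.3621 -0.1923  0.026 ] [ 0.5249 -0.2341  0.026 ] [ 0.492  -0.3678  0.026 ] [ 0.4274 -0.2808  0.026 ]
tray top [ 0.4237 -0.2849  0.026 ]
tape top cam [0.4036 0.1126 0.07  ] [0.44   0.0768 0.05  ]
side cam tape top end centre [0.4354 0.0947 0.06  ] [0.4112 0.1148 0.07  ] [0.4083 0.0785 0.07  ]
```

```bash
python3 - <<'E'
from h import *
import cv2
qq=Q(1.5708)
for p in ([.416,.097,.25],[.416,.097,.03]): assert inverse_kinematics(p,qq) is not None
goto([.416,.02,.33],qq); grip(.07)
move_l([.416,.097,.25],rate=.25)
move_l([.416,.097,.10],rate=.2,threshold=8)
w=snapshot("wrist"); cv2.imwrite("pics/w5.png",w["image"])
print(get_tool_pos(),get_ft_force(),get_time())
E
```

```text
[0.41697684 0.09681849 0.10112578] [0.29672996 0.46953648 0.10468519] 20.75
```

View pics/w5.png

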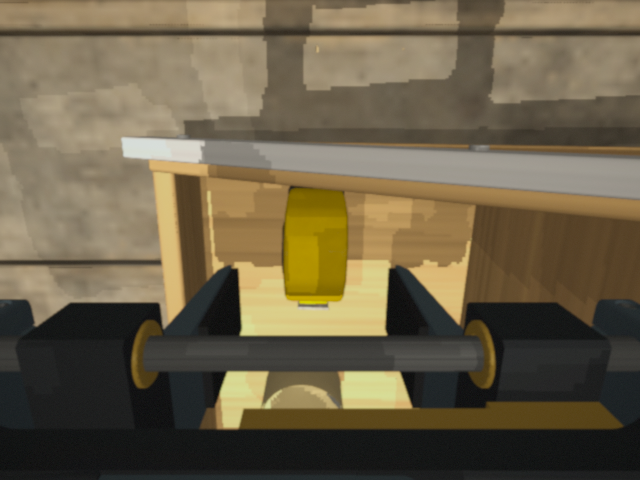

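```bash
python3 - <<'E'
from h import *
import cv2
print(move_l([.416,.097,.03],rate=.1,threshold=8),get_tool_pos(),get_ft_force())
grip(0,40); print(get_finger_gap(),get_ft_force(),get_tool_pos())
print(move_l([.416,.097,.06],rate=.1,threshold=25),get_ft_force(),get_finger_gap())
w=snapshot("wrist"); cv2.imwrite("pics/w6.png",w["image"])
print(get_time())
E
```

```text
False [0.41630877 0.0970352  0.03045725] [-0.00403369 -0.83267029  0.12156765]
0.03598805568300389 [-0.03700118  0.93089681  5.86377052] [0.41606326 0.09701251 0.03010465]
False [ 0.71864346  0.26670549 -3.39531291] 0.035714213559298186
22.7167
```

View pics/w6.png

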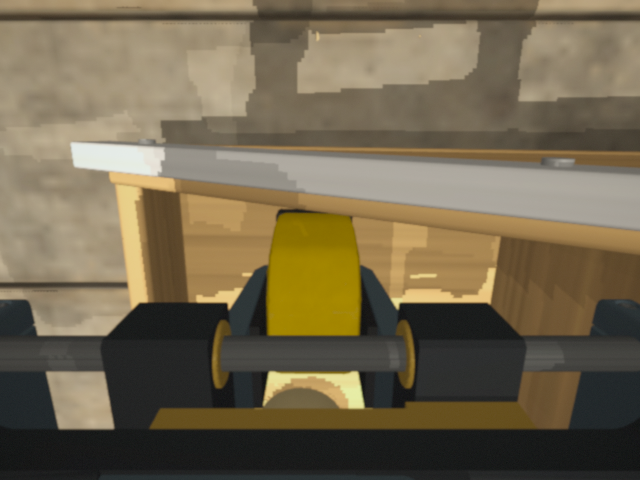

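```bash
python3 - <<'E'
from h import *
import cv2
move_l([.416,.097,.24],rate=.2)
move_l([.416,-.08,.24],rate=.25)
qt=Q(1.32); X,Y=.4295,-.284
print(inverse_kinematics([X,Y,.03],qt))
goto([X,Y,.16],qt); move_l([X,Y,.06],rate=.15)
sleep(.2)
s=snapshot("side"); cv2.imwrite("pics/s7.png",s["image"])
print(get_tool_pos(),get_ft_force(),get_finger_gap(),get_time())
E
```

```text
[-7.00241831e-01  6.07419994e-01  1.79777972e+00 -4.44089210e-16
  7.36392943e-01 -2.02024183e+00]
[ 0.42982994 -0.28424135  0.06068477] [-0.27191851  0.3717208  -3.27915658] 0.03602190715453194 26.575
```

View pics/s7.png

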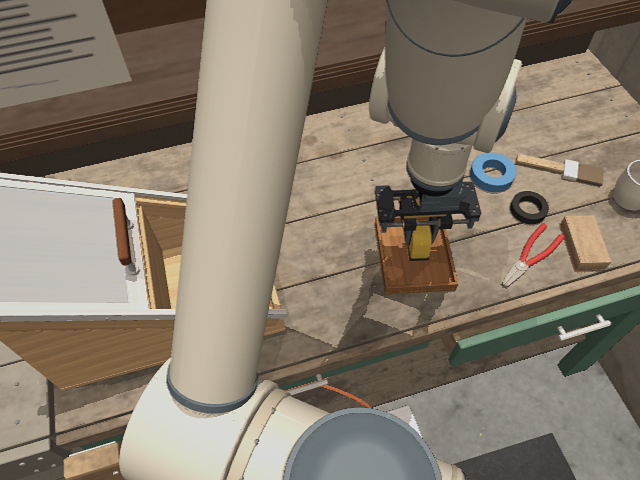

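Tape is held upright over the tray, sash still up. Lower until contact and release.

```bash
python3 - <<'E'
from h import *
import cv2
X,Y=.4295,-.284
print(move_l([X,Y,.021],rate=.04,threshold=5),get_tool_pos(),get_ft_force())
grip(.07); sleep(.3); p=get_tool_pos()
move_l([p[0],p[1],.20],rate=.15)
goto([.33,.02,.42],Q(1.32)); sleep(.3)
print(get_time())
for n in ("top","side"):
    s=snapshot(n); cv2.imwrite(f"pics/{n}8.png",s["image"])
E
```

```text
True [ 0.42922944 -0.28375275  0.02559208] [ 1.36760863 -0.72867426 -0.57216447]
31.4
```

View pics/top8.png

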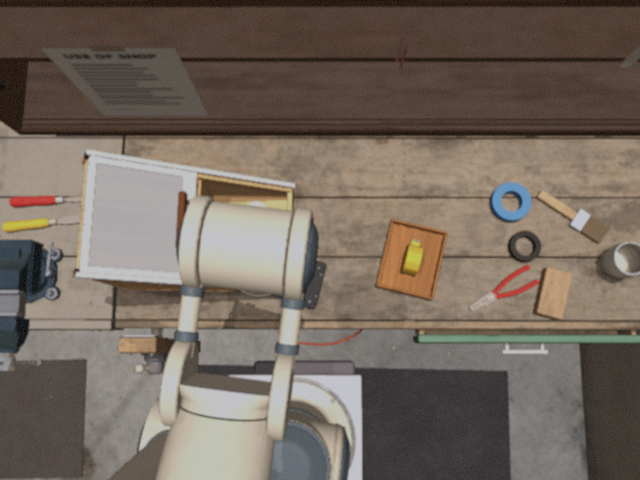

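View pics/side8.png

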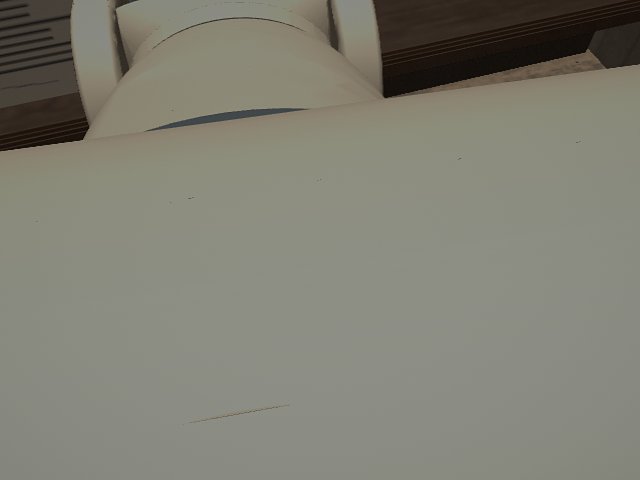

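```bash
python3 - <<'E'
from h import *
import cv2
q0=np.array(get_qpos()); q0[0]=-1.6; move_j(list(q0)); sleep(.3)
for n in ("top","side"):
    s=snapshot(n); cv2.imwrite(f"pics/{n}9.png",s["image"])
print(get_time(),get_ft_force())
t=cv2.imread("pics/top9.png");s=cv2.imread("pics/side9.png")
cv2.imwrite("pics/c9.png",np.hstack([cv2.resize(t[140:310,180:460],None,fx=1.6,fy=1.6),cv2.resize(s[170:340,120:320],None,fx=1.6,fy=1.6)]))
E
```

```text
34.0083 [-1.4712627  -0.9593344   0.37875534]
```

View pics/c9.png

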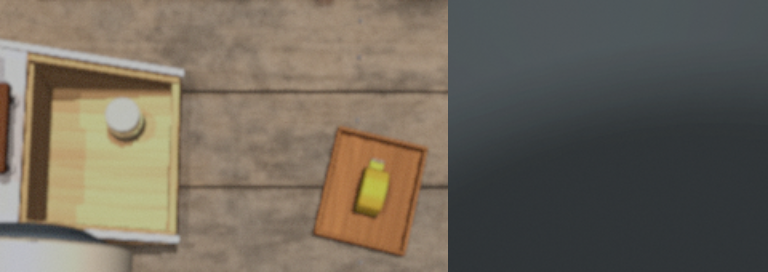

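View pics/side9.png

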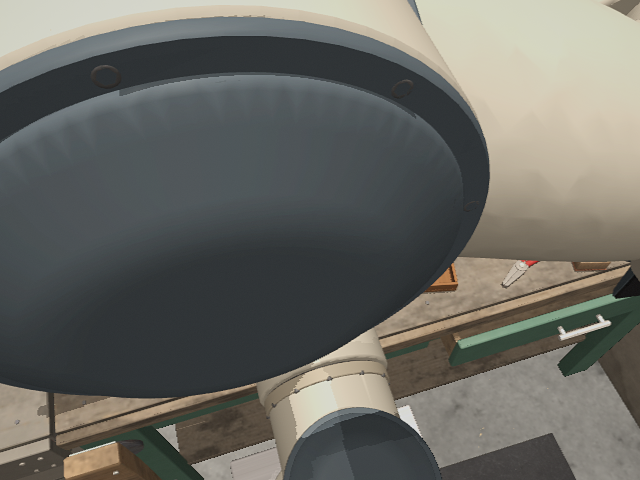

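```bash
python3 - <<'E'
from h import *
sleep(.4); print(get_ft_force(),np.abs(get_joint_vel()).max()); hand_in(); print(get_time())
E
```

```text
[0.68206192 0.06967897 0.10173606] 0.0012711912740525255
the job is handed in; nothing more can be done
the job is handed in; nothing more can be done
```

I raised the sash, moved the tape measure into the tray and handed the job in at about 34.5 s of the 61 s allowed. The hand-in reports no verdict.

- **Sash:** The first pull stopped early, at about 0.20 m, on a force change that was probably not the end stop. I re-gripped and raised it to about 0.23 m, where it met what I took to be the stop. After I let go it held by itself and was still up in the last top view.
- **Tape measure:** I gripped it across its 37 mm thickness, lifted it out and lowered it until it touched the tray floor. The last top view shows it standing near the middle of the tray.
- **Jar:** It appears about 1–2 pixels (3 mm or so) from where I saw it before reaching in, which is within what I can measure.
- **Robot:** It was clear of everything and at rest, with a residual force reading of about 0.7 N.

**Not checked:** the arm blocked the side camera at the end, so the final check of the tape rests on the top view alone.

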